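# Close the casting box and hold its end board for screwing

### The arm

A 6-joint arm with a two-finger parallel gripper is mounted at the origin on the work surface. World frame = base frame: x ahead of the robot, y to its left, z up, the work surface at z = 0. Lengths are in mm, angles in rad, forces in N, time in s.
With the tool pointing down it reaches from about 350 to 975 mm from the base axis. Payload 7.1 kg.
Tool frame: the origin (TCP) lies on the front face of the gripper's body, between the roots of the fingers; the fingertips stand 80 mm ahead of it and the grasp point (between the pads) lies 61 mm ahead of it (env.tips_ahead is the distance from the TCP to the fingertips, in mm); z points along the fingers, y is the line along which they close (so a half turn about z gives the same grasp; the last joint's range is limited). The gripper opens to 88 mm and grips with 3 to 60 N. Pads are 20 mm wide; open, the fingers measure 115 mm over their backs; the gripper's body (75 mm by 178 mm) begins 61 mm behind the grasp point.
Start: joints at [1.207, 0.423, 1.63, -0, 1.089, -0.019], TCP at [211.223, 588.209, 302.675] pointing down, gripper open.
Joint ranges: [-3, 3], [-0.9, 2.11], [0.09, 2.58], [-1.31, 4.45], [0.11, 2.69], [-2.54, 2.54]. Speed limits (rad/s): [2.39, 2.39, 3.01, 3.14, 3.14, 3.14].

### API

Orientations are given as a unit quaternion [x, y, z, w].
In Python, from station import env, set_gripper, viewer, workorder gives the robot as it stands. Calls block until the motion is done:
- env.reach(position, orientation): joint-space move of the TCP to a pose.
- env.move_l(position, rot=None, rate=150, f_stop=None): straight line of the TCP; rot=None keeps the orientation; rate is the mean speed in mm/s. With f_stop (N) it stops when the force on the tool has changed by that much, and returns True; else False.
- env.move_joints(angles): joint-space move.
- set_gripper(opening): finger opening in mm; the grip force is fixed at half the most; returns when the fingers have stopped.
- env.hold(seconds).
- env.ik(position, orientation): joint angles nearest the present ones, or None.
- env.read_state(): the state.
- viewer.camera(name): name is "side" or "top"; returns the picture (384x512x3 uint8, blue, green, red); there is no depth.
- viewer.camera_params(name): a dict with "fx", "fy", "cx", "cy" (pixels), "dist" ([k1, k2, p1, p2, k3] as OpenCV has them; the pictures are not rectified), "pose" (4x4, takes a point from camera to world coordinates). Camera axes: x right, y up, looking along -z (the intrinsics and any distortion apply to the point x, -y, -z); pixel columns grow to the right and rows downward; lengths in mm; the calibration is good to about 2 mm. A picture is of the moment at which its call begins. camera_params takes no time and is no camera call.
A pose or a line that the arm cannot do raises env.IKError and nothing moves.
- workorder.sign_off(): hands the job in; it is judged then, once.
The state is a dict: "time_s": time; "qpos": joint angles; "dq": joint speeds; "tau": joint torques, N m; "tool_pos": TCP position; "orientation": TCP orientation; "force": force on the tool from outside, world axes, zero at the start; "wrist_torque": the same for the moment, N m; "width": finger opening in mm; "grip_force": force on a finger pad.
Only numpy, scipy, OpenCV 4.12 (cv2) and the standard library are available. Lean on these libraries where they do the work, as an engineer would, in place of code of your own. Each camera call takes 0.05 s, during which the arm holds its last target. There are 200 camera calls.

### The job

Get this small plywood casting box ready to be screwed shut: first fold its hinged wall up until it stands square, then fetch the wide end board from the drying rack, stand it on the box's base across the open end, flush with the outside of both long walls, and press it gently and evenly against the ends of those two walls. Finish while still holding it there with a steady push of about 10 N, so that a colleague can drive the screws; leave the narrower spare board in the rack and the cup, tape and spray can where they are.

Things in the scene. Friction and masses are not known exactly. Their poses are not given: they have to be found in the camera images.
- casting_box: Casting box, fixed to the table: grey base 150 (x) x 245 (y) x 18 mm, origin at the centre of its underside. On it stand 15 mm plywood walls 90 mm high (tops 108 mm above the table): end wall at +y, far wall at +x, hinged wall at -x. Long walls: y -82.5 to +122.5 mm, outsides at x +-75 mm. At the open -y end the base goes on 40 mm as a ledge. Inside, a glued rubber strip, top 31 mm above the table
- far_wall: The fixed plywood long wall of the box, 15 x 205 x 90 mm; origin at the centre of its underside, axes as the box; its -y end face takes one end of the end board
- hinged_wall: The hinged plywood long wall, 90 x 205 x 15 mm. Origin on the hinge line, half-way along it; its own -x runs from the hinge to the free edge, y along the hinge, z from the outer to the inner face. Folded up, its -y end face takes the other end of the end board
- hinged_wall_edge (a point): Middle of the hinged wall's free edge, on the outer-face corner (the face that looks down and to the robot side while the wall leans out), 90 mm from the hinge line
- hinge_mid (a point): Middle of the hinge line: the wall's outer lower edge, 18 mm above the table, at x = -75, y = +20 mm of the box
- wall_hinge (a joint): Angle of the hinged wall (rad): 0 lying flat outwards on the box's -x side, 1.571 folded up square, where it meets a firm stop. Stiff hinge (0.2 N m of friction): the wall stays at any angle. It starts leaning out at 0.5 to 1.0; pushing its free edge towards the box (+x of the box) folds it up
- open_end (a point): Middle of the open end: on the plane of the two wall end faces, midway between the outsides of the long walls, half-way up the walls (63 mm above the table); axes as the box, so the end board comes from its -y side
- end_board_mid (a point): Centre of the loose end board: plywood 150 mm wide (its x) x 15 mm thick (its y) x 90 mm high, about 140 g, upright in one of the rack's two slots; the wider of the two boards. Either face may go to the box. In place its centre is 7.5 mm outside the open-end plane and 63 mm above the table; let go on the ledge it stands by itself
- rack: Slotted timber drying rack, 100 (x) x 150 (y) x 30 mm high, fixed to the table; origin at the centre of its underside. Two slots run along its x at y = +42 and -42 mm, 21 mm wide, floor 14 mm above the table, so that 74 mm of each board stands clear above it
- spare_board_mid (a point): Centre of the spare board standing in the rack's other slot: the same plywood, 105 mm wide x 15 x 90 mm. Too narrow for the box: leave it
- cup: White paper cup upside down on the table, 88 mm across at the bottom, 98 mm high; origin at the centre of its underside. Leave it
- tape: Roll of cream masking tape lying flat, 100 mm across, 25 mm high; origin at the centre of its underside. Leave it
- spray_can: Aluminium spray can, 66 mm across, 202 mm high; origin at the centre of its underside. Leave it
- end_board: The same end board; origin at the centre of its underside, x along its width, y through its thickness
Mind the look-alikes: they are no part of the job. Leave any orange or pink look-alike of the end_board alone.

How it is judged:
By the outcome, as a careful person would: the job done as asked, in the order asked, and still so for the second after the job is handed in, while the arm keeps its last pose, push and grip.
It also fails if it takes over 67 s, if anything falls off the work surface, if the arm or the gripper's body presses on something with over 40 N, if the wrist force passes 120 N, or if a joint passes its speed limit or range.

## Working session

There is one attempt and no reset: what is moved stays moved. The work goes in short steps, each a Python script; the robot and the scene stay as the last script left them, time stands still between calls to the robot, and variables do not carry over. Pictures are saved under pics/ and viewed, at most 10 in all, crops included, and the job is handed in when it is done.

```bash
ls; mkdir -p pics; python3 - <<'E'
from station import env, viewer
import cv2, numpy as np
for n in("side","top"):
    cv2.imwrite(f"pics/{n}0.png",viewer.camera(n)); p=viewer.camera_params(n)
    print(n,p["fx"],p["fy"],p["cx"],p["cy"],p["dist"]);print(np.round(p["pose"],3))
s=env.read_state();print(s["time_s"],s["orientation"],s["force"],s["width"])
E
```

```text
pics
side 406.32020177272113 406.32020177272113 258.6031055880988 194.51048427558297 [-0.09996344  0.          0.          0.          0.        ]
[[ 9.65000e-01  1.79000e-01 -1.93000e-01  2.70051e+02]
 [-2.63000e-01  7.01000e-01 -6.63000e-01 -8.05172e+02]
 [ 1.60000e-02  6.91000e-01  7.23000e-01  9.29920e+02]
 [ 0.00000e+00  0.00000e+00  0.00000e+00  1.00000e+00]]
top 374.53629995524915 374.53629995524915 256.88953381157836 186.8263027267951 [0.03862651 0.         0.         0.         0.        ]
[[ 1.800000e-02  9.980000e-01 -6.800000e-02  4.222590e+02]
 [-1.000000e+00  1.700000e-02 -2.000000e-02 -3.173100e+01]
 [-1.900000e-02  6.800000e-02  9.980000e-01  1.166003e+03]
 [ 0.000000e+00  0.000000e+00  0.000000e+00  1.000000e+00]]
0.1 [ 1.71513506e-01  9.85181522e-01 -6.84017454e-04 -1.33062336e-04] [-0.43262432  0.56008018 -0.02709648] 87.52359048253528
```

```bash
python3 - <<'E'
import cv2
for n in("side","top"):
    cv2.imwrite(f"pics/{n}0b.png",cv2.resize(cv2.imread(f"pics/{n}0.png"),(800,600),interpolation=cv2.INTER_CUBIC))
E
```

```text
(no output)
```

View pics/side0b.png

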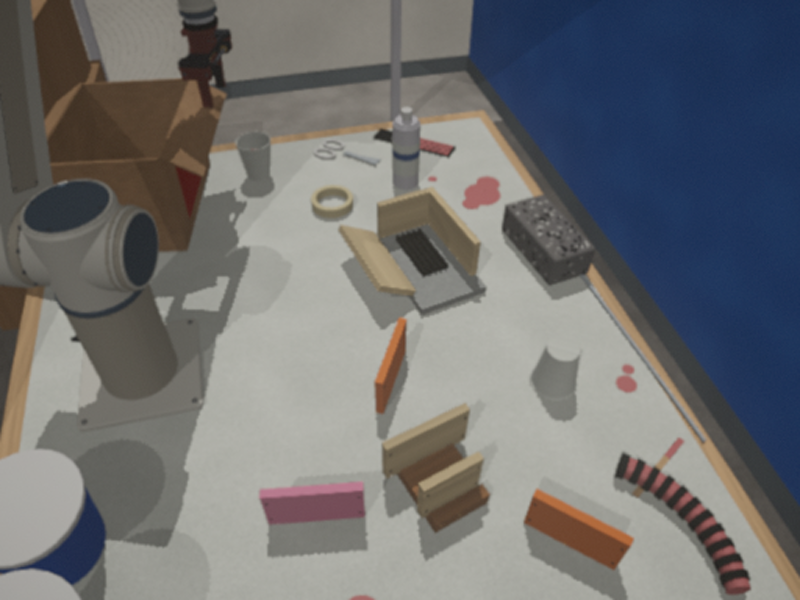

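View pics/top0b.png

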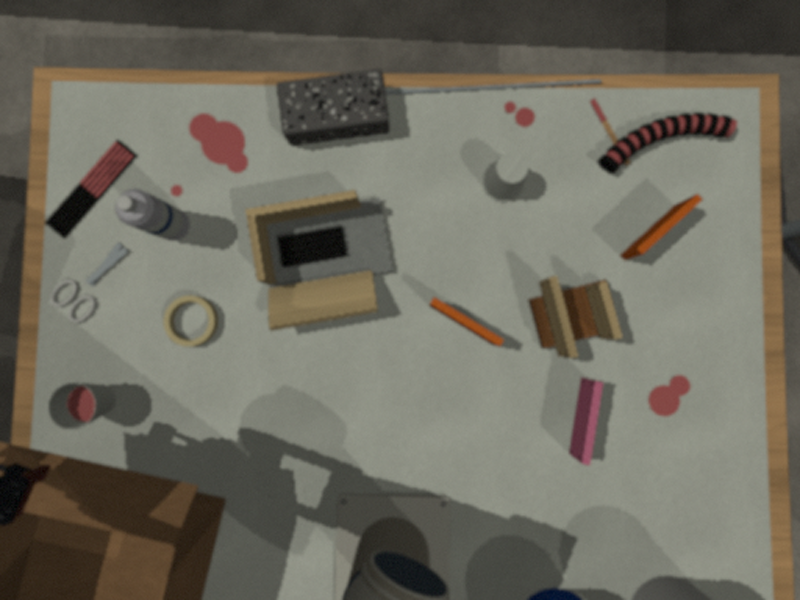

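Top view (800x600 scale), possible end boards: plywood left in the rack (560,317), which is longer; plywood right in the rack (607,310), which is shorter; orange (467,322) and (662,228); pink (587,420). I choose the longer plywood board at (560,317), at side view (427,440). The box is at (320,250) with the hinged wall leaning out towards the robot, and its open end is to the right (world -y). Next is a close crop with mask contours.

```bash
cat > h.py <<'E'
import numpy as np, cv2
from station import env, set_gripper, viewer, workorder
from scipy.spatial.transform import Rotation as R
def ray(n,uv):
    p=viewer.camera_params(n); K=np.array([[p["fx"],0,p["cx"]],[0,p["fy"],p["cy"]],[0,0,1]])
    q=cv2.undistortPoints(np.array(uv,float).reshape(-1,1,2),K,np.array(p["dist"])).reshape(-1,2)
    P=np.array(p["pose"]); d=np.c_[q[:,0],-q[:,1],-np.ones(len(q))]@P[:3,:3].T
    return P[:3,3],d
def onz(n,uv,z):
    c,d=ray(n,uv); return c+d*((z-c[2])/d[:,2])[:,None]
def proj(n,X):
    p=viewer.camera_params(n); K=np.array([[p["fx"],0,p["cx"]],[0,p["fy"],p["cy"]],[0,0,1]])
    P=np.linalg.inv(np.array(p["pose"])); x=np.atleast_2d(X)@P[:3,:3].T+P[:3,3]
    return cv2.projectPoints(x*[1,-1,-1],np.zeros(3),np.zeros(3),K,np.array(p["dist"]))[0].reshape(-1,2)
E
python3 - <<'E'
import cv2,numpy as np
T=cv2.imread("pics/top0.png");S=cv2.imread("pics/side0.png")
def crop(I,x,y,w=100,h=75,k=4):
    c=cv2.resize(I[y:y+h,x:x+w],None,fx=k,fy=k,interpolation=cv2.INTER_CUBIC)
    for i in range(0,w,20): cv2.putText(c,str(x+i),(i*k,8),0,.3,(0,0,255)); c[::4,i*k]=(0,0,255)
    for i in range(0,h,15): cv2.putText(c,str(y+i),(0,i*k+8),0,.3,(0,255,0)); c[i*k,::4]=(0,255,0)
    return c
a=np.hstack([crop(T,155,115),crop(T,315,165)]);b=np.hstack([crop(S,212,115),crop(S,230,255,100,85)[:300]])
cv2.imwrite("pics/c1.png",np.vstack([a,b]))
E
```

```text
(no output)
```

View pics/c1.png

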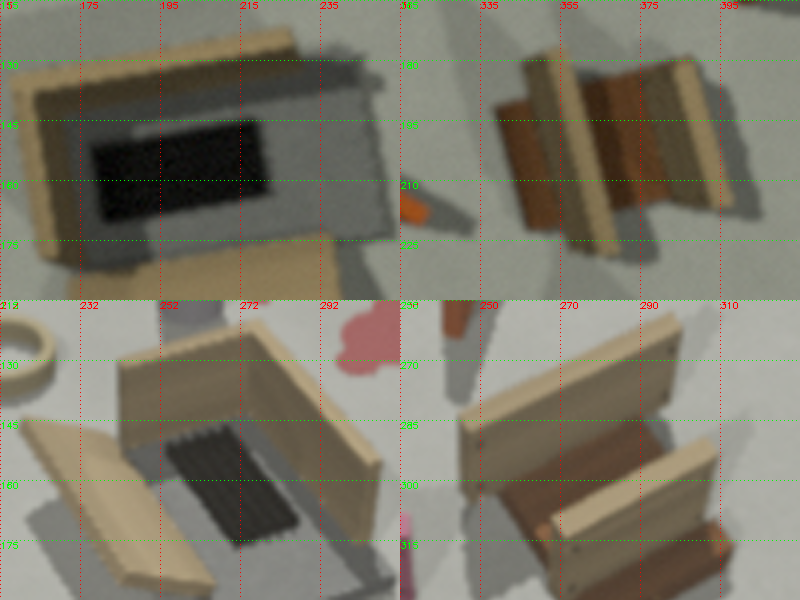

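```bash
python3 - <<'E'
from h import *
np.set_printoptions(precision=1,suppress=True)
T=cv2.imread("pics/top0.png");S=cv2.imread("pics/side0.png")
# far wall top outer corners & end wall
A=onz("top",[(158,135.5),(228,122),(229.2,126),(165.5,179.5)],108);print("top box",A[:,:2].round(1).tolist())
B=onz("side",[(276.5,119.5),(307.5,155),(241.5,130.5)],108);print("side box",B[:,:2].round(1).tolist())
# ledge corners (base top z=18): top crop right edge
print("ledge", onz("top",[(155+393/4,115+237/4)],18)[:,:2])
for n,I,(x,y,w,h) in(("top",T,(330,172,80,60)),("side",S,(240,255,80,70))):
    c=cv2.cvtColor(I[y:y+h,x:x+w],cv2.COLOR_BGR2HSV)
    for vt in (125,135,145):
      m=((c[...,2]>vt)&(c[...,1]>50)).astype(np.uint8)
      for k in cv2.findContours(m,0,cv2.CHAIN_APPROX_NONE)[0]:
        if cv2.contourArea(k)<60: continue
        P=onz(n,k.reshape(-1,2)+[x,y],104)[:,:2]
        r=cv2.minAreaRect(P.astype(np.float32)); b=cv2.boxPoints(r)
        e=b[1]-b[0]; f=b[2]-b[1]; e=e if np.linalg.norm(e)>np.linalg.norm(f) else f
        print(n,vt,"c",np.array(r[0]),"size",np.array(r[1]),"ang",np.degrees(np.arctan2(e[1],e[0])),)
# triangulate hinged wall free edge corners
def tri(a,b):
    c1,d1=ray("top",[a]);c2,d2=ray("side",[b]);M=np.c_[d1[0],-d2[0]]
    t=np.linalg.lstsq(M,c2-c1,rcond=None)[0];p,q=c1+t[0]*d1[0],c2+t[1]*d2[0];return (p+q)/2,np.linalg.norm(p-q)
print(tri((172.5,210),(216.5,145)),tri((242,197),(243,187)))
E
```

```text
top box [[636.4, 275.6], [678.7, 75.9], [667.2, 72.2], [510.4, 249.9]]
side box [[641.7, 275.9], [680.8, 75.0], [511.4, 245.0]]
ledge [[538.7   3.4]]
top 125 c [ 468.9 -384.9] size [100.   12.3] ang 15.416131
top 125 c [ 458. -303.] size [145.1  12.1] ang 14.810894
side 125 c [ 468.2 -386.1] size [103.6  16.5] ang 14.711607
side 125 c [ 454.8 -303.9] size [149.6  14.7] ang 14.560318
side 135 c [ 468.5 -386.1] size [102.9  15.1] ang 15.349808
side 135 c [ 455.3 -303.2] size [148.3  13.6] ang 14.560327
side 145 c [ 468.5 -385.8] size [102.9  13.8] ang 15.784699
side 145 c [ 455.6 -303.1] size [147.6  13.5] ang 14.5603075
(array([424. , 236.1,  71.1]), np.float64(0.690935666837734)) (array([465.5,  34.3,  60.6]), np.float64(1.6817741047084596))
```

The crop shows the box with the hinged wall leaning out at about 0.6 rad, and the rack. Board tops measured: left in the rack 148 mm at (456,-303), yaw 14.7°, which is the end board; right 103 mm, which is the spare. Box centre is (590,141), yaw 11.8°. I'll fold the wall up now.

```bash
cat >> h.py <<'E'
C=np.array([590,140.7]); YB=np.radians(11.8)
def bx(x,y,z): return [C[0]+x*np.cos(YB)-y*np.sin(YB),C[1]+x*np.sin(YB)+y*np.cos(YB),z]
def inbox(p):
    d=np.asarray(p)[...,:2]-C; c,s=np.cos(YB),np.sin(YB); return np.stack([d[...,0]*c+d[...,1]*s,-d[...,0]*s+d[...,1]*c],-1)
def down(yaw):  # tool y along -(y axis turned by yaw), z down
    y=np.array([np.sin(yaw),-np.cos(yaw),0]); z=np.array([0,0,-1.]); return R.from_matrix(np.c_[np.cross(y,z),y,z]).as_quat()
def st(msg=""):
    s=env.read_state(); print(msg,"t",round(s["time_s"],2),"p",np.round(s["tool_pos"],1),"box",inbox(s["tool_pos"]).round(1),"F",np.round(s["force"],1),"M",np.round(s["wrist_torque"],2),"w",round(s["width"],1)); return s
E
python3 - <<'E'
from h import *
set_gripper(0)
env.reach(bx(-195,20,200),down(YB)); st()
print(env.read_state()["qpos"].round(2))
env.move_l(bx(-195,20,126)); st("low")
print(env.move_l(bx(-65,20,126),rate=60,f_stop=12)); st("push")
cv2.imwrite("pics/t1.png",viewer.camera("top")); cv2.imwrite("pics/s1.png",viewer.camera("side"))
T=cv2.imread("pics/t1.png")[100:250,130:280];S=cv2.imread("pics/s1.png")[90:240,200:350]
cv2.imwrite("pics/c2.png",cv2.resize(np.hstack([T,S]),(800,400)))
E
```

```text
t 3.3 p [395.4 120.9 200.2] box [-194.5   20.4] F [-0.8 -0.6 -0. ] M [-0.01  0.14  0.01] w 0.7
[0.27 0.29 2.15 0.   0.69 1.63]
low t 3.94 p [395.2 120.7 126.2] box [-194.7   20.3] F [-0.6 -0.7  1.3] M [-0.03  0.14 -0.02] w 0.3
True
push t 4.87 p [430.3 127.7 125.4] box [-159.    19.9] F [-1.6 -0.8  0.9] M [-0.1   0.35 -0.02] w 0.3
```

View pics/c2.png

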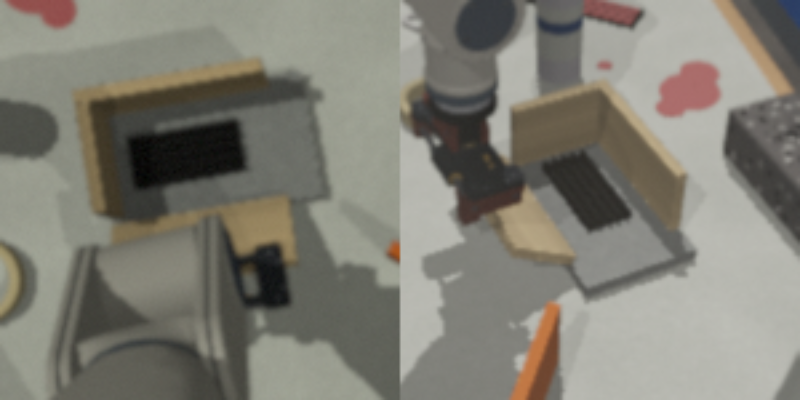

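The picture shows the closed fingers at the hinged wall's free edge (top crop 265,275). The wall still leans out, so the stop was only the contact bump. I'll keep pushing with a higher threshold.

```bash
python3 - <<'E'
from h import *
for i in range(4):
    r=env.move_l(bx(-65,20,126),rate=40,f_stop=18); s=st(f"push {r}")
    if inbox(s["tool_pos"])[0]>-92: break
cv2.imwrite("pics/s2.png",viewer.camera("side"));cv2.imwrite("pics/t2.png",viewer.camera("top"))
E
```

```text
push True t 5.53 p [430.6 127.7 124.7] box [-158.7   19.8] F [-0.5  0.7  0.9] M [-0.07  0.24 -0.01] w 0.3
push True t 6.1 p [431.  127.7 123.7] box [-158.3   19.8] F [-1.4 -0.5  0.5] M [-0.08  0.27  0.02] w 0.9
push True t 6.67 p [431.5 127.7 122.9] box [-157.8   19.7] F [-0.5 -0.6  0.6] M [-0.07  0.3   0.04] w 0.7
push True t 7.23 p [432.  127.7 122.1] box [-157.3   19.6] F [-0.5  0.   0.3] M [-0.07  0.25 -0.07] w 0.4
```

Friction of the edge on the finger is jamming the wall, since the edge has to slide up the finger. I'll follow the edge's arc instead.

```bash
python3 - <<'E'
from h import *
p=env.read_state()["tool_pos"]; z0=p[2]
off=10;t0=.615
for t in np.linspace(t0,1.5,7)[1:]:
    r=env.move_l(bx(-75-90*np.cos(t)-off,20,z0+90*(np.sin(t)-np.sin(t0))+3),rate=60,f_stop=30); s=st(f"{t:.2f} {r}")
    if r: break
E
```

```text
0.76 False t 7.74 p [439.1 129.5 136. ] box [-150.    19.9] F [-4.5 -0.7  3.3] M [-0.27  0.79 -0.01] w -0.1
0.91 False t 8.12 p [447.5 131.3 144.5] box [-141.4   19.9] F [-7.3 -1.9  6.6] M [-0.44  1.41 -0.01] w 0.7
1.06 False t 8.49 p [459.1 133.8 152. ] box [-129.6   20. ] F [-5.3 -1.5  4.4] M [-0.26  1.03 -0.04] w 0.6
1.21 False t 8.87 p [472.  136.6 157.6] box [-116.3   20.1] F [-0.8 -0.6 -0.2] M [-0.05  0.2  -0.02] w 0.3
1.35 False t 9.24 p [484.4 139.1 161.1] box [-103.7   20. ] F [-0.7  0.5 -0. ] M [ 0.    0.12 -0.05] w 0.2
1.50 False t 9.62 p [497.3 141.8 162.9] box [-90.5  20. ] F [ 0.5 -0.  -0.9] M [0.01 0.14 0.02] w 0.6
```

```bash
python3 - <<'E'
from h import *
cv2.imwrite("pics/t3.png",viewer.camera("top")); cv2.imwrite("pics/s3.png",viewer.camera("side"))
T=cv2.imread("pics/t3.png")[100:250,130:280];S=cv2.imread("pics/s3.png")[90:240,200:350]
cv2.imwrite("pics/c3.png",cv2.resize(np.hstack([T,S]),(800,400),interpolation=cv2.INTER_CUBIC))
E
```

```text
(no output)
```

View pics/c3.png

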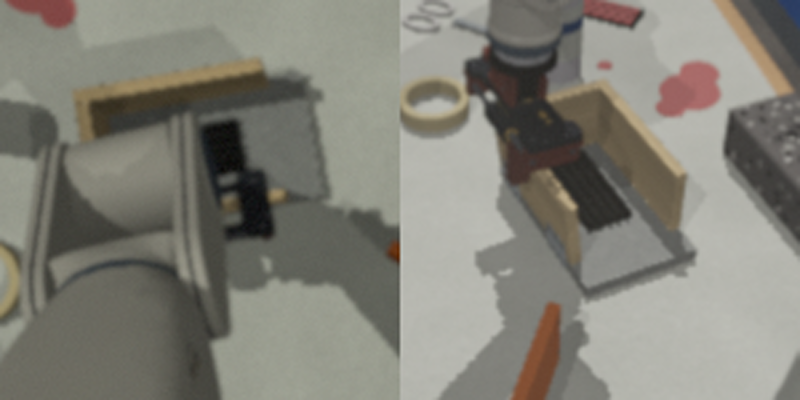

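The side crop shows the wall nearly upright (555,205) with the fingers outside it. I'll press it to its stop.

```bash
python3 - <<'E'
from h import *
for k in range(3):
    r=env.move_l(bx(-68,20,163),rate=30,f_stop=14); s=st(f"{r}")
env.hold(.2); st()
b=inbox(env.read_state()["tool_pos"])
env.move_l(bx(b[0]-40,20,163),rate=200)
env.reach(bx(-130,-60,260),down(YB)); st()
set_gripper(60)
c=np.array([456,-303]); yb=np.radians(14.7)
env.reach([*c,190],down(yb)); st(); print(env.read_state()["qpos"].round(2))
cv2.imwrite("pics/t4.png",viewer.camera("top")); cv2.imwrite("pics/s4.png",viewer.camera("side"))
T=cv2.imread("pics/t4.png");S=cv2.imread("pics/s4.png")
cv2.imwrite("pics/c4.png",np.hstack([cv2.resize(T[100:250,140:290],(400,400),interpolation=cv2.INTER_CUBIC),cv2.resize(S[90:240,210:360],(400,400),interpolation=cv2.INTER_CUBIC)]))
E
```

```text
True t 10.23 p [507.9 143.9 162.4] box [-79.7  19.9] F [-0.5  0.7  0.9] M [-0.04  0.2   0.02] w 0.3
True t 10.5 p [508.3 144.  161.7] box [-79.3  19.9] F [-0.2 -0.4 -0.3] M [-0.04  0.16 -0.01] w 0.6
True t 10.77 p [508.7 144.  161.2] box [-78.9  19.9] F [-0.2 -1.1  0.8] M [-0.04  0.17  0.01] w 0.9
 t 10.97 p [508.5 144.  161. ] box [-79.1  19.9] F [-0.3  0.7  0.1] M [-0.01  0.07  0.02] w 0.5
 t 11.88 p [475.4  55.5 259.9] box [-129.6  -60. ] F [-0.6 -0.3 -0.7] M [-0.    0.09 -0.  ] w 0.4
 t 14.28 p [ 456.3 -302.3  190.2] box [-221.4 -406.3] F [-0.4 -0.4 -0.7] M [-0.04  0.13  0.05] w 59.8
[-0.61  0.47  1.88  0.    0.8   0.71]
```

View pics/c4.png

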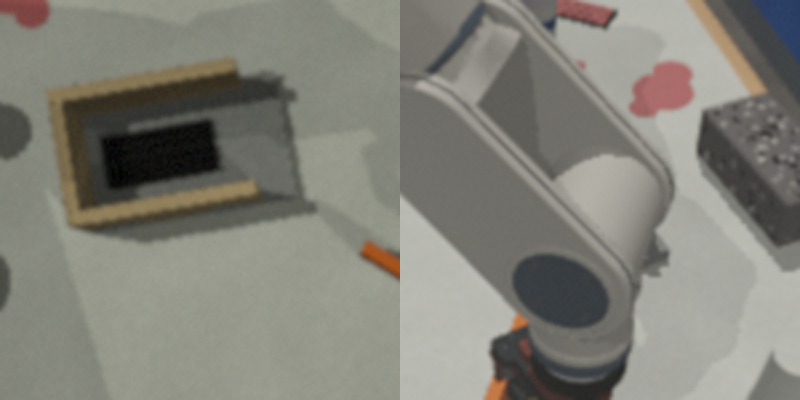

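The wall stands square (top crop: the U outline runs from (48,92) to (258,195)). I'll refine the box pose from the outline of its top edges and grasp the board.

```bash
python3 - <<'E'
from h import *
T=cv2.imread("pics/t4.png"); x,y=140,100; c=cv2.cvtColor(T[y:y+110,x:x+110],cv2.COLOR_BGR2HSV)
for vt in (110,120,130,140):
    m=((c[...,2]>vt)&(c[...,1]>50)).astype(np.uint8)
    ks=[k for k in cv2.findContours(m,0,cv2.CHAIN_APPROX_NONE)[0] if cv2.contourArea(k)>40]
    P=onz("top",np.vstack(ks).reshape(-1,2)+[x,y],108)[:,:2]
    r=cv2.minAreaRect(P.astype(np.float32)); b=cv2.boxPoints(r)
    print(vt,len(ks),np.round(r[0],1),np.round(r[1],1),round(r[2],2), inbox(b).round(1).tolist())
env.move_l([456,-303,125],rate=120,f_stop=15); st("down")
set_gripper(0); st("grip")
env.move_l([456,-303,185],rate=120); st("lift")
E
```

```text
110 2 [636.3 190.6] [254.6 239.4] 11.05 [[-70.2, 160.7], [-73.4, -78.7], [181.3, -82.0], [184.4, 157.4]]
120 2 [637.2 190.8] [252.7 239.5] 11.02 [[-68.3, 160.9], [-71.6, -78.6], [181.1, -82.1], [184.4, 157.4]]
130 2 [589.4 165.9] [148.7 202.7] 11.3 [[-68.9, 126.8], [-70.7, -75.9], [78.0, -77.2], [79.8, 125.5]]
140 1 [522.8 150.2] [  9.9 193.4] 11.0 [[-67.5, 119.8], [-70.2, -73.6], [-60.3, -73.7], [-57.6, 119.6]]
down t 15.07 p [ 456.3 -303.   125.3] box [-221.6 -407. ] F [0.3 0.9 0.9] M [-0.05  0.17  0.  ] w 59.8
grip t 15.82 p [ 456.  -303.   125.1] box [-221.9 -406.9] F [-0.6  0.5  2.1] M [0.   0.22 0.01] w 14.4
lift t 16.48 p [ 455.8 -302.8  184.8] box [-222.1 -406.7] F [-0.3  0.6 -1.6] M [ 0.    0.13 -0.01] w 14.8
```

```bash
python3 - <<'E'
from h import *
import h
h.YB=np.radians(11.3)
print("handpicked", inbox(onz("top",[(140+235/2.667-.5,100+60/2.667-.5),(140+258/2.667-.5,100+195/2.667-.5)],108)).round(1).tolist())
for n,f in(("top","t4"),("top","top0"),("side","side0")):
    I=cv2.imread(f"pics/{f}.png"); v,u=np.mgrid[0:384,0:512]
    P=onz(n,np.c_[u.ravel(),v.ravel()],108); b=inbox(P)
    sub=(abs(b[:,0])<110)&(abs(b[:,1])<160)
    H=cv2.cvtColor(I,cv2.COLOR_BGR2HSV).reshape(-1,3)
    for vt in(125,135,145):
        m=sub&(H[:,2]>vt)&(H[:,1]>50)
        far=m&(b[:,0]>55)&(b[:,0]<90); 
        print(f,vt,far.sum(),"far x",np.percentile(b[far,0],[3,97]).round(1),"y",b[far,1].min().round(1),b[far,1].max().round(1))
I=cv2.imread("pics/side0.png")
print(I[150:162,300:312,2])
st()
E
```

```text
handpicked [[74.5, -79.8], [-73.4, -78.7]]
t4 125 316 far x [65.7 78.1] y -75.3 126.2
t4 135 55 far x [68.1 77.6] y -68.6 125.7Traceback (most recent call last):
  File "<stdin>", line 13, in <module>
    return _quantile_unchecked(
        a, q, axis, out, overwrite_input, method, keepdims, weights)
    return _ureduce(a,
                    func=_quantile_ureduce_func,
    ...<5 lines>...
                    overwrite_input=overwrite_input,
                    method=method)
    r = func(a, **kwargs)
    result = _quantile(arr,
                       quantiles=q,
    ...<2 lines>...
                       out=out,
                       weights=wgt)
    slices_having_nans = np.isnan(arr[-1, ...])
                                  ~~~^^^^^^^^^
IndexError: index -1 is out of bounds for axis 0 with size 0
```

```bash
sed -i 's/^C=.*/C=np.array([592.4,143.9]); YB=np.radians(11.3)/' h.py; python3 - <<'E'
from h import *
env.move_l([456,-303,215],rate=200)
env.reach(bx(0,-112,215),down(YB)); st()
env.move_l(bx(0,-108,140),rate=120); st(); print(env.read_state()["qpos"].round(2))
cv2.imwrite("pics/t5.png",viewer.camera("top")); cv2.imwrite("pics/s5.png",viewer.camera("side"))
T=cv2.imread("pics/t5.png");S=cv2.imread("pics/s5.png")
cv2.imwrite("pics/c5.png",np.hstack([cv2.resize(T[110:210,160:260],(400,400),interpolation=cv2.INTER_CUBIC),cv2.resize(S[110:210,230:330],(400,400),interpolation=cv2.INTER_CUBIC)]))
E
```

```text
t 18.17 p [614.   33.1 214.6] box [  -0.5 -112.9] F [-0.6 -0.1 -0.5] M [-0.05  0.24 -0.  ] w 14.9
 t 18.94 p [614.   37.8 140.4] box [   0.4 -108.3] F [-0.  -0.1 -1.3] M [-0.05  0.18  0.  ] w 15.2
[ 0.04  0.62  1.74 -0.    0.78  1.42]
```

View pics/c5.png

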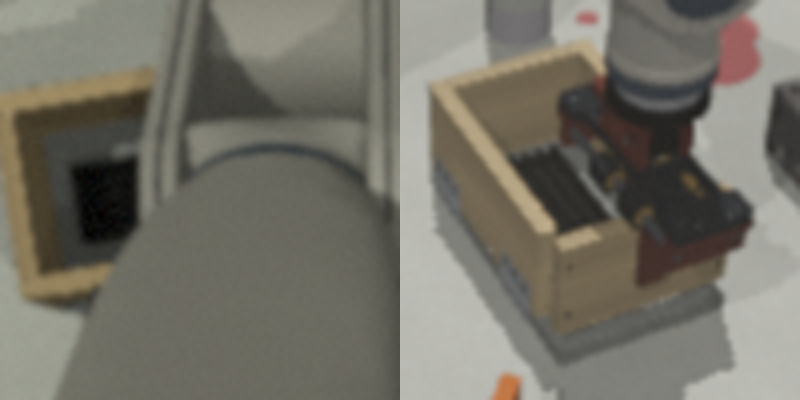

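Side crop: the board hangs in front of the open end (left top corner about (555,245), left bottom (560,330), right bottom (722,278)) and the hinged wall's end is at (550,232). I'll lower it to the ledge and then measure the corners.

```bash
python3 - <<'E'
from h import *
r=env.move_l(bx(0,-108,126),rate=30,f_stop=4); st(f"down {r}")
S=viewer.camera("side"); cv2.imwrite("pics/s6.png",S)
x,y,w,h,k=255,145,80,60,10
c=cv2.resize(S[y:y+h,x:x+w],None,fx=k,fy=k,interpolation=cv2.INTER_CUBIC)
for i in range(0,w,10): cv2.putText(c,str(x+i),(i*k+5,10),0,.4,(0,0,255)); c[::6,i*k+5]=(0,0,255)
for i in range(0,h,10): cv2.putText(c,str(y+i),(0,i*k+15),0,.4,(0,255,0)); c[i*k+5,::6]=(0,255,0)
cv2.imwrite("pics/c6.png",c)
for q in [(-75,-82.5,108),(-60,-82.5,108),(75,-82.5,18),(-75,-122.5,18),(75,-122.5,18),(75,-115.5,18),(-75,-115.5,108),(-75,-115.5,18)]: print(q,proj("side",bx(*q)).round(1))
E
```

```text
down True t 19.46 p [613.8  38.  128.7] box [   0.3 -108. ] F [-0.1  0.4  2.3] M [ 0.    0.01 -0.06] w 14.5
(-75, -82.5, 108) [[264.7 168.5]]
(-60, -82.5, 108) [[269.1 167. ]]
(75, -82.5, 18) [[304.8 175.4]]
(-75, -122.5, 18) [[269.8 197.9]]
(75, -122.5, 18) [[311.2 183.1]]
(75, -115.5, 18) [[310.1 181.8]]
(-75, -115.5, 108) [[269.8 175.4]]
(-75, -115.5, 18) [[268.7 196.4]]
```

View pics/c6.png

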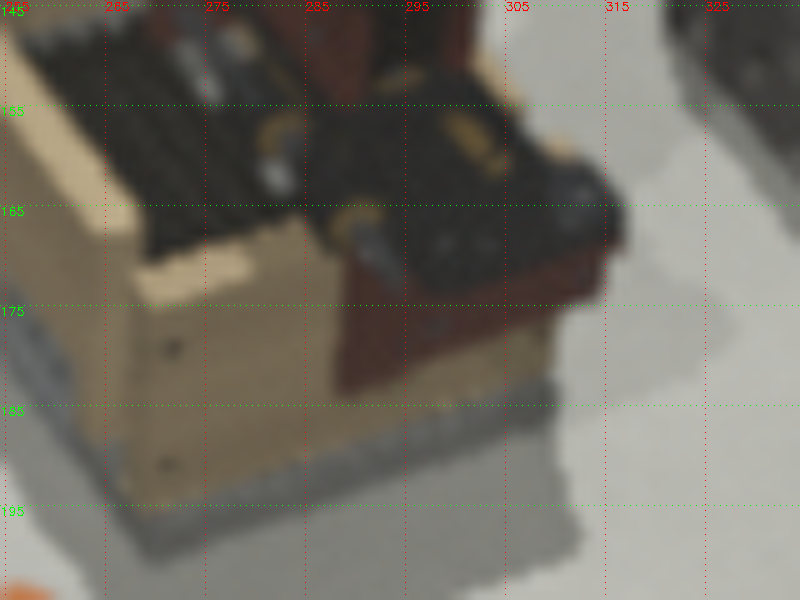

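The board stands on the ledge; its left front corners are at about (268.2,174.3) and (268.5,196.5), right bottom at (309.8,182.5), and the wall end's outer corner is at (264.8,168.1). Laterally this is only good to about 2 mm. As the board stands by itself, I'll let go, swing aside, and measure board and walls together from above.

```bash
python3 - <<'E'
from h import *
set_gripper(50); p=env.read_state()["tool_pos"]
env.move_l([p[0],p[1],235],rate=200)
q=np.array(env.read_state()["qpos"]); q[0]-=0.75; env.move_joints(q); st()
T=viewer.camera("top"); S=viewer.camera("side"); cv2.imwrite("pics/t7.png",T); cv2.imwrite("pics/s7.png",S)
x,y,w,h,k=150,110,120,90,6
c=cv2.resize(T[y:y+h,x:x+w],None,fx=k,fy=k,interpolation=cv2.INTER_CUBIC)
cv2.imwrite("pics/c7.png",c)
H=cv2.cvtColor(T[y:y+h,x:x+w],cv2.COLOR_BGR2HSV)
for vt in(110,120,130):
    m=((H[...,2]>vt)&(H[...,1]>50)).astype(np.uint8)
    for kk in cv2.findContours(m,0,cv2.CHAIN_APPROX_NONE)[0]:
        if cv2.contourArea(kk)<40: continue
        P=onz("top",kk.reshape(-1,2)+[x,y],108)[:,:2]; r=cv2.minAreaRect(P.astype(np.float32))
        print(vt,np.round(r[0],1),np.round(r[1],1),round(r[2],1),"box",inbox(cv2.boxPoints(r)).round(1).tolist())
E
```

```text
t 22.56 p [ 474.7 -389.1  234.2] box [-219.8 -499.6] F [-0.5  0.5 -0.3] M [0.06 0.17 0.03] w 50.1
110 [588.6 164.3] [151.2 205.6] 11.3 box [[-75.2, 123.6], [-75.4, -82.0], [75.9, -82.1], [76.0, 123.5]]
110 [613.4  38.5] [146.9  15. ] 10.8 box [[-73.5, -99.3], [-73.6, -114.3], [73.3, -115.6], [73.4, -100.6]]
120 [589.3 165.4] [149.1 204.3] 11.1 box [[-72.9, 124.1], [-73.8, -80.2], [75.3, -80.8], [76.2, 123.5]]
120 [614.4  39.5] [144.5  14.6] 10.3 box [[-71.0, -98.2], [-71.3, -112.8], [73.2, -115.2], [73.5, -100.6]]
130 [525.4 139.3] [ 12.8 175.6] 11.3 box [[-73.0, 96.4], [-73.0, -79.2], [-60.2, -79.2], [-60.2, 96.4]]
130 [655.2 179.7] [ 15.3 201.5] 11.7 box [[60.2, 123.5], [61.7, -78.0], [77.0, -77.9], [75.6, 123.6]]
```

View pics/c7.png

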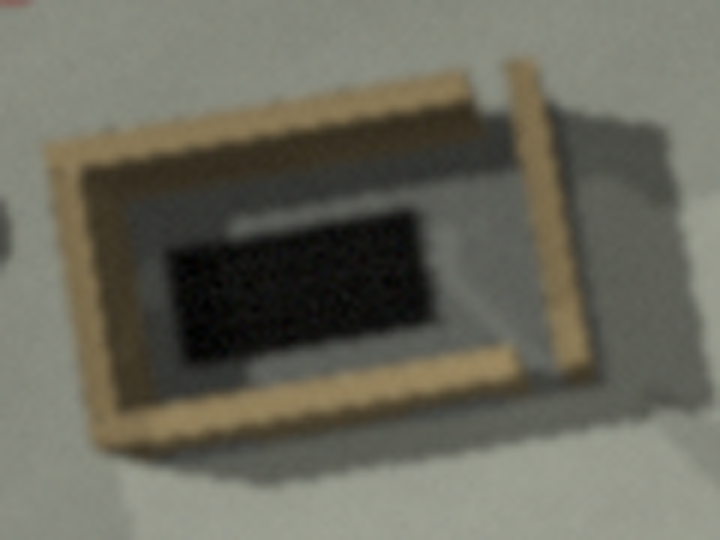

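Board and walls are flush to within 0.3 mm laterally (walls -75.3 to 76.0, board -73.5 to 73.4, box frame), with about 0.5° of yaw difference. I'll regrip square and press.

```bash
python3 - <<'E'
from h import *
q=np.array(env.read_state()["qpos"]); q[0]+=0.75; env.move_joints(q)
env.reach(bx(0,-107.5,235),down(YB)); env.move_l(bx(0,-107.5,129),rate=150,f_stop=15); st("at")
set_gripper(0); st("grip")
def Fy(n=4):
    f=[]
    for _ in range(n): env.hold(.05); f.append(env.read_state()["force"])
    f=np.mean(f,0); return -f[0]*np.sin(YB)+f[1]*np.cos(YB), f
f0,_=Fy(); print("f0",f0)
env.move_l(bx(.2,-94,129),rate=40,f_stop=12); st("near")
y=inbox(env.read_state()["tool_pos"])[1]
while y<-83:
    y+=.5; env.move_l(bx(.2,y,129),rate=20); f,F=Fy(3); print(round(y,1),round(f,2),F.round(1),inbox(env.read_state()["tool_pos"]).round(1),env.read_state()["wrist_torque"].round(2))
    if f<-6: break
st("end")
E
```

```text
at t 25.42 p [614.   38.5 129.6] box [   0.6 -107.6] F [-0.8  1.3 -0.8] M [0.01 0.12 0.  ] w 49.9
grip t 26.05 p [613.6  38.5 129.3] box [ 1.000e-01 -1.075e+02] F [-1.1 -1.1  2.4] M [-0.03  0.2   0.02] w 15.1
f0 -0.6845536316026812
near t 26.74 p [611.2  52.6 129.3] box [  0.5 -93.2] F [ 0.4 -0.   5.4] M [-0.09  0.26 -0.03] w 14.8
-92.7 -1.51 [ 0.1 -1.5  5.1] [  0.5 -92.1] [-0.32  0.19  0.05]
-92.2 -2.51 [ 0.2 -2.5  5.3] [  0.5 -91.7] [-0.51  0.2   0.08]
-91.7 -2.94 [ 0.6 -2.9  5.3] [  0.5 -91.3] [-0.54  0.21  0.05]
-91.2 -2.74 [ 0.3 -2.7  4.9] [  0.5 -90.8] [-0.58  0.15  0.  ]
-90.7 -2.67 [ 0.5 -2.6  5. ] [  0.5 -90.3] [-0.62  0.15  0.04]
-90.2 -2.96 [ 0.9 -2.8  4.7] [  0.6 -89.8] [-0.68  0.14  0.03]
-89.7 -3.53 [ 1.  -3.4  5. ] [  0.6 -89.4] [-0.7   0.17 -0.04]
-89.2 -5.58 [ 0.9 -5.5  5. ] [  0.5 -89.2] [-0.93  0.12 -0.23]
-88.7 -7.62 [ 0.9 -7.6  5.4] [  0.5 -89.1] [-1.07  0.16 -0.32]
end t 30.34 p [610.4  56.6 129.3] box [  0.5 -89.1] F [-0.4 -7.5  5.8] M [-1.07  0.16 -0.32] w 14.9
```

The yaw moment (-0.32 N m) says only the far-wall side is touching. I'll null the moment with small yaw corrections while bringing the push to about 10 N.

```bash
python3 - <<'E'
from h import *
def meas(n=6):
    f=[];m=[]
    for _ in range(n): env.hold(.04); s=env.read_state(); f.append(s["force"]);m.append(s["wrist_torque"])
    f=np.mean(f,0);m=np.mean(m,0); return -f[0]*np.sin(YB)+f[1]*np.cos(YB), f, m
y=-88.7; yaw=YB; z=128.8
for i in range(14):
    f,F,m=meas(); print(round(y,2),round(np.degrees(yaw-YB),2),"f",round(f,2),"Fz",round(F[2],1),"M",m.round(2),inbox(env.read_state()["tool_pos"]).round(1))
    if abs(f+11)<.7 and abs(m[2])<.08: break
    yaw+=np.radians(np.clip(m[2]*.9,-.25,.25)); y+=np.clip((f+11)*.12,-.4,.4)
    env.move_l(bx(.0,y,z),rot=down(yaw),rate=20)
st("end")
S=viewer.camera("side");cv2.imwrite("pics/s8.png",S)
cv2.imwrite("pics/c8.png",cv2.resize(S[145:205,255:335],(800,600),interpolation=cv2.INTER_CUBIC))
E
```

```text
-88.7 0.0 f -7.31 Fz 4.6 M [-1.12  0.11 -0.34] [  0.5 -89.1]
-88.3 -0.25 f -9.36 Fz 6.2 M [-1.18  0.25  0.02] [  0.5 -89. ]
-88.1 -0.23 f -10.75 Fz 5.8 M [-1.26  0.26 -0.01] [  0.5 -89. ]
end t 31.59 p [610.3  56.7 129.3] box [  0.5 -89. ] F [  3.2 -10.9   5.5] M [-1.26  0.24 -0.04] w 15.1
```

View pics/c8.png

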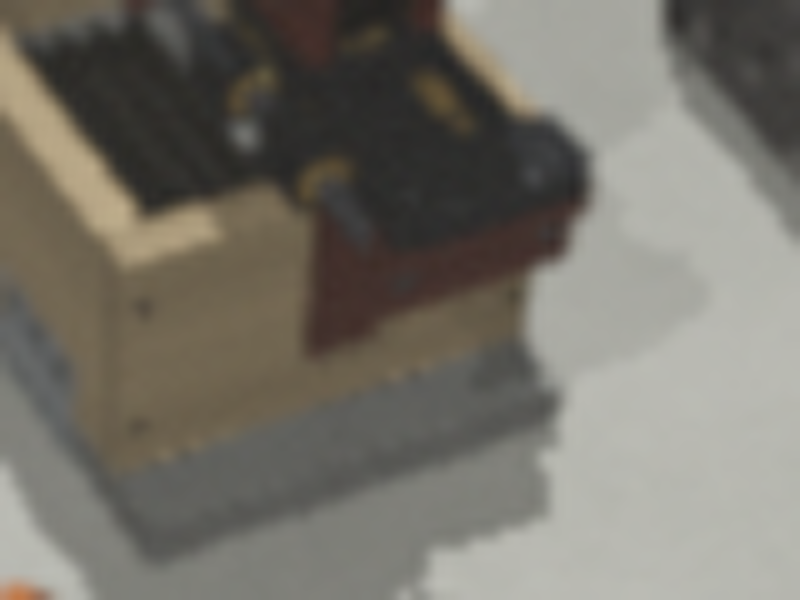

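The picture shows the board tight against both wall ends, flush at its left outer edge (115,265)–(115,470), with the moment nulled and the push at 10.8 N. I'll check that it stays steady and hand in.

```bash
python3 - <<'E'
from h import *
for _ in range(4): env.hold(.2); st()
print(workorder.sign_off())
E
```

```text
t 31.84 p [610.4  56.7 129.3] box [  0.5 -89. ] F [  1.9 -10.    5.7] M [-1.23  0.15 -0.01] w 15.2
 t 32.04 p [610.3  56.7 129.3] box [  0.5 -89. ] F [  2.4 -10.3   5.2] M [-1.3   0.28 -0.01] w 15.3
 t 32.24 p [610.3  56.7 129.3] box [  0.5 -89. ] F [  1.1 -10.8   6.4] M [-1.21  0.25  0.03] w 15.0
 t 32.44 p [610.3  56.7 129.3] box [  0.5 -89. ] F [ 2.7 -9.4  5.8] M [-1.25  0.22  0.02] w 14.7
the job is handed in; nothing more can be done
None
```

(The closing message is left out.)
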